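# Record the result on the H-gate result box

### The job

White has won the game: record it on the brown-red result box by pushing the blue-knobbed lever out of its rest notch, along the cross slot and fully home into the slot marked by the white label disc on the box. Only push it with the fingers, without forcing it against the gate and without putting it into any of the other three marked slots, and leave everything else on the table where it is. Finish with the hand clear.

Things in the scene. Friction and masses are not known exactly. Their poses are not given: they have to be found in the camera images.
- result_box: result box fixed to the table: brown-red case 200 (x) x 180 (y) x 90 mm, green top plate at height 90 mm; origin at the centre of its underside, x away from the robot and y to the left at yaw 0. Four coloured label discs on the plate, 76 mm from the centre along x and 41 mm along y, one straight beyond each slot end; which colour is where varies
- gate (a point): centre of the H-shaped gate, on the top plate, 90 mm up, axes as the box. Slots are 13 mm wide: a cross slot along y, a long slot along x at each of its ends (four slot ends: far and near, left and right), and a rest notch from the middle of the cross slot towards -x. Solid walls stop the lever; 2 to 3 mm of play at the knob
- knob (a point): centre of the lever's blue ball knob, 28 mm across, on a 10 mm steel stem; 142 to 152 mm above the table. In the box's frame: in the cross slot its x is 0 +-3 mm, at the ends of the cross slot its y is +-43 mm, fully home in a slot its x is +-38 mm (-18 to -35 at the start in the rest notch, y 0). It stays where it is left; 1 to 2.5 N on the knob moves it
- pivot (a point): point about which the lever leans both ways, at the centre of the box, 1 mm above the table and 151 mm from the knob centre
- cross (a joint): sideways lean of the lever, rad: 0 in the middle (rest notch), + towards the box's +y; about +0.29 or -0.29 at the ends of the cross slot
- throw (a joint): lean of the lever along the box's x, rad: 0 in the cross slot, -0.23 to -0.12 at the start in the rest notch, about +0.25 (+x) or -0.25 (-x) when fully home in a slot
- label_white: white label disc, 34 mm across and 6 mm thick, fixed on the top plate beyond one of the four slot ends; marks the slot for 'white won'. Origin at its underside centre. When the lever is fully home in its slot the knob centre is 38 mm from it horizontally (76 mm when still in the cross slot)
- label_black: black label disc, same size, fixed on the plate beyond another slot end: marks the slot for 'black won'
- label_yellow: yellow label disc, same size, fixed on the plate beyond another slot end: marks the slot for 'draw'
- label_red: red label disc, same size, fixed on the plate beyond another slot end: marks the slot for 'not played'
- game_clock: brown-red game clock, 70 x 190 x 82 mm, behind the result box, loose; origin at its underside centre
- disc_tray: black open tray of playing discs, 90 x 200 x 45 mm, loose; origin at its underside centre
- stray_disc1: loose playing disc, black side up, 34 mm across, 6 mm thick, lying on the table by the result box; origin at its underside centre
- stray_disc2: loose playing disc, white side up, 34 mm across, 6 mm thick, lying on the table (not on the box); origin at its underside centre
- pencil: yellow pencil, 156 x 7 x 7 mm, loose on the table; origin at its underside centre
- cup: blue mug, 76 mm across, 90 mm high, loose; origin at its underside centre
- water: closed green bottle, 64 mm across, 190 mm high, loose; origin at its underside centre

How it is judged:
At the end, for the whole second after the job is handed in: The lever stands still, home in the slot of the white label: knob centre within 44 mm of that disc horizontally (about 38 mm when fully home, so 6 mm short at most); the seven loose things are within 20 mm of where they stood (horizontal distance between knob and label_white below 0.044 m and velocity of joint throw between -0.05 and 0.05 rad/s and velocity of joint cross between -0.05 and 0.05 rad/s and distance of each of game_clock, disc_tray, stray_disc1, stray_disc2, pencil, cup, water from where it was at the start of the episode below 0.02 m); the robot touches nothing.
It fails at once if the lever is pushed most of the way (26 mm of 38 mm at the knob) into the slot of another label (horizontal distance between knob and label_black below 0.05 m or horizontal distance between knob and label_yellow below 0.05 m or horizontal distance between knob and label_red below 0.05 m).
It fails at once if the lever is forced: more than 60 N between the fingers and the lever (contact force between the fingers and throw above 60 N).
It fails at once if a loose thing on the table is lifted or shoved more than 20 mm (distance of any of game_clock, disc_tray, stray_disc1, stray_disc2, pencil, cup, water from where it was at the start of the episode above 0.02 m).
It also fails if it takes over 45 s, if anything falls off the work surface, if the arm or the gripper's body presses on something with over 40 N, if the wrist force passes 120 N, or if a joint passes its speed limit or range.

### The arm

A 7-joint arm with a two-finger parallel gripper is mounted at the origin on the work surface. World frame = base frame: x ahead of the robot, y to its left, z up, the work surface at z = 0. Lengths are in m, angles in rad, forces in N, time in s.
With the tool pointing down it reaches from about 0.425 to 0.825 m from the base axis. Payload 3.6 kg.
Tool frame: the origin (TCP) lies where the fingers leave the gripper's body, on its centre line; the fingertips stand 73 mm ahead of it and the grasp point (between the pads) lies 54 mm ahead of it; z points along the fingers, y is the line along which they close (so a half turn about z gives the same grasp; the last joint's range is limited). The gripper opens to 85 mm and grips with 20 to 120 N. Pads are 22 mm wide; open, the fingers measure 114 mm over their backs; the gripper's body (76 mm by 85 mm) begins 54 mm behind the grasp point. The pads swing forward as they close: fully open they stand 13 mm farther back than shut.
Start: joints at [-1.19, 0.615, -0.013, 1.423, 0.008, 1.103, -0.04], TCP at [0.258, 0.597, 0.304] pointing down, gripper open.
Joint ranges: [-3.12, 3.12], [-0.3, 2.06], [-1.34, 1.32], [0.26, 2.42], [-1.36, 4.5], [0.01, 1.98], [-2.84, 2.84]. Speed limits (rad/s): [2.79, 2.79, 3.14, 3.14, 3.14, 3.14, 3.14].

### API

Orientations are given as a unit quaternion [x, y, z, w].
In Python, from station import arm, snapshot, camera_info, ticket gives the robot as it stands. Calls block until the motion is done:
- arm.movep(position, orientation): joint-space move of the TCP to a pose.
- arm.line_to(position, velocity=0.15, ori=None): straight line of the TCP; ori=None keeps the orientation; velocity is the mean speed in m/s.
- arm.move_j(angles): joint-space move.
- arm.move_gripper(opening, effort=None): opening from 0.0 (shut) to 1.0 (fully open); effort is the grip in N (None keeps the last); returns when the fingers have stopped.
- arm.pause(seconds).
- arm.ik(position, orientation): joint angles nearest the present ones, or None.
- snapshot(name): name is "scene" or "side" or "wrist"; returns the picture (420x560x3 uint8, blue, green, red); there is no depth.
- camera_info(name): a dict with "fx", "fy", "cx", "cy" (pixels), "R" (3x3) and "t" (3): a world point X has camera coordinates R X + t; the wrist camera has in their place "T_tool_cam" (4x4, takes a point from camera to tool coordinates, whose origin is the TCP and whose axes are the flange's). Camera axes: x right, y down, z forward; pixel columns grow to the right and rows downward; lengths in m; the calibration is good to about 2 mm. The wrist camera is an equidistant fisheye: a pixel r from the principal point sees the ray r / f radians off the axis. A picture is of the moment at which its call begins: read the wrist's pose just before it. camera_info takes no time and is no camera call.
A pose or a line that the arm cannot do raises arm.MotionError and nothing moves.
- ticket.finish_job(): hands the job in; it is judged then, once.
Readings, each from a call of its own:
- arm.read_time(): time.
- arm.read_joint_positions(): joint angles.
- arm.read_dq(): joint speeds.
- arm.read_effort(): joint torques, N m.
- arm.read_tool_pos(): TCP position.
- arm.read_eef_rot(): TCP orientation.
- arm.read_ft_force(): force on the tool from outside, world axes, zero at the start.
- arm.read_wrist_torque(): the same for the moment, N m.
- arm.read_opening(): opening from 0.0 (shut) to 1.0 (fully open).
- arm.read_finger_force(): force on a finger pad.
Only numpy, scipy, OpenCV 4.12 (cv2) and the standard library are available. Lean on these libraries where they do the work, as an engineer would, in place of code of your own. Each camera call takes 0.05 s, during which the arm holds its last target. There are 200 camera calls.

## Working session

There is one attempt and no reset: what is moved stays moved. The work goes in short steps, each a Python script; the robot and the scene stay as the last script left them, time stands still between calls to the robot, and variables do not carry over. Pictures are saved under pics/ and viewed, at most 10 in all, crops included, and the job is handed in when it is done.

```bash
mkdir -p pics
python3 - <<'E'
from station import arm,snapshot,camera_info
import cv2
for n in("scene","side"):
    cv2.imwrite(f"pics/{n}0.png",snapshot(n)); c=camera_info(n); print(n,{k:(v.tolist() if hasattr(v,'tolist') else v) for k,v in c.items()})
print(camera_info("wrist"),arm.read_tool_pos(),arm.read_eef_rot(),arm.read_time())
E
```

```text
scene {'fx': 477.3464318963106, 'fy': 477.3464318963106, 'cx': 276.3835122895504, 'cy': 205.96647108786905, 'R': [[-0.030662580432841487, 0.9995293053332657, -0.000986884592330034], [0.8490199647037958, 0.025524334816555316, -0.5277438847268038], [-0.5274702889221013, -0.017019874035122614, -0.8494029775037664]], 't': [0.10914243680351382, -0.41913531543059607, 1.4930111391093792]}
side {'fx': 385.400853703064, 'fy': 385.400853703064, 'cx': 277.9478967745218, 'cy': 211.32989049953298, 'R': [[-0.9581587049728959, -0.28594442961245925, -0.012949102604757033], [-0.20331534116992672, 0.7117297788948448, -0.672386491446141], [0.20148143370945992, -0.641620218671373, -0.7400869724988275]], 't': [0.5077088397039429, 0.27973782226674365, 0.9108825413701488]}
{'fx': 325.19226210127806, 'fy': 325.19226210127806, 'cx': 279.4204974246303, 'cy': 209.78486321958502, 'T_tool_cam': array([[-1.26143019e-04, -9.57332529e-01, -2.88988605e-01,
         7.34747178e-02],
       [ 9.99999986e-01, -1.52162943e-04,  6.75719308e-05,
         4.25177811e-04],
       [-1.08662164e-04, -2.88988592e-01,  9.57332535e-01,
        -6.95739343e-02],
       [ 0.00000000e+00,  0.00000000e+00,  0.00000000e+00,
         1.00000000e+00]])} [0.25755894 0.59621862 0.30283067] [ 2.02459887e-01  9.79289814e-01 -1.18268829e-03 -2.35474497e-04] 0.1
```

View pics/scene0.png

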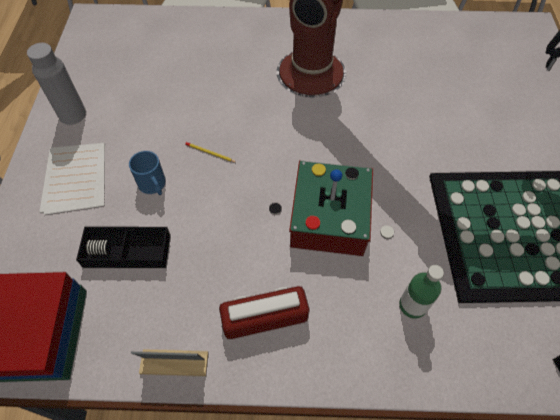

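View pics/side0.png

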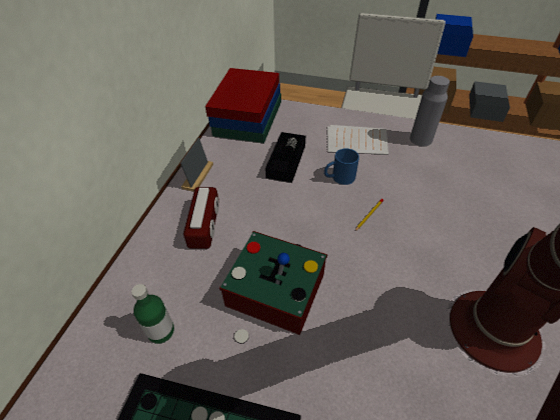

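The scene view has the robot's side at the top. Yellow is at (318,170), black (351,173), red (313,223), white (348,227) and the knob at (336,176). White therefore sits far-left (+x, +y), and the side view agrees.

```bash
cat > h.py <<'E'
import numpy as np,cv2
from station import arm,snapshot,camera_info
def blob(im,col,near,r=14):
    hsv=cv2.cvtColor(im,cv2.COLOR_BGR2HSV); H,S,V=[hsv[...,i].astype(int) for i in range(3)]
    m={'yellow':(abs(H-26)<8)&(S>140)&(V>90),'red':((H<6)|(H>174))&(S>170)&(V>120),
       'white':(S<60)&(V>130),'black':(V<45)&(S<150),'blue':(abs(H-112)<14)&(S>120)&(V>60)}[col].astype(np.uint8)
    w=np.zeros_like(m); cv2.circle(w,tuple(near),r,1,-1); m&=w
    n,l,st,ce=cv2.connectedComponentsWithStats(m); k=1+np.argmax(st[1:,4]); return ce[k],st[k,4]
def ray(c,p):
    d=c['R'].T@np.array([(p[0]-c['cx'])/c['fx'],(p[1]-c['cy'])/c['fy'],1]); return -c['R'].T@c['t'],d/np.linalg.norm(d)
def plane(c,p,z):
    o,d=ray(c,p); return o+d*(z-o[2])/d[2]
def tri(rs):
    A=[np.eye(3)-np.outer(d,d) for o,d in rs]; return np.linalg.solve(sum(A),sum(a@o for a,(o,d) in zip(A,rs)))
E
python3 - <<'E'
from h import *
np.set_printoptions(precision=4,suppress=True)
M={'white':(1,1),'red':(1,-1),'black':(-1,1),'yellow':(-1,-1)}
px={'scene':dict(yellow=(318,170),black=(351,173),red=(313,223),white=(348,227),blue=(336,176)),
    'side':dict(yellow=(311,267),black=(299,294),red=(253,248),white=(239,273),blue=(284,259))}
ks=[]
for n in px:
    im=cv2.imread(f'pics/{n}0.png');c=camera_info(n);c['R']=np.array(c['R']);c['t']=np.array(c['t']);P={}
    for k,p in px[n].items():
        q,a=blob(im,k,p,10)
        if k=='blue': ks.append(ray(c,q));print(n,k,q,a);continue
        P[k]=plane(c,q,.095)[:2];print(n,k,q,a,P[k])
    src=np.array([[.076*M[k][0],.041*M[k][1]] for k in M]);dst=np.array([P[k] for k in M])
    ctr=dst.mean(0);D=dst-ctr;z=((D@[1,1j])*np.conj(src@[1,1j])).sum();yaw=np.angle(z)
    print(n,'ctr',ctr,'yaw',yaw,'scale',abs(z)/(src**2).sum())
    Rm=np.array([[np.cos(yaw),-np.sin(yaw)],[np.sin(yaw),np.cos(yaw)]]);print(1000*(D-src@Rm.T))
K=tri(ks);print('knob',K,'box frame',Rm.T@(K[:2]-ctr))
E
```

```text
scene yellow [318.3203 169.1406] 128 [0.4455 0.008 ]
scene black [351.6  172.55] 100 [0.4534 0.0895]
scene red [312.4286 222.0643] 140 [ 0.5966 -0.0079]
scene white [348.1818 225.9091] 154 [0.6043 0.0738]
scene blue [335.812 174.812] 117
scene ctr [0.5249 0.0409] yaw -0.10227825231277199 scale 0.9986464247456457
[[-0.4744 -0.0866]
 [ 0.2069 -0.1941]
 [-0.0963  0.0927]
 [ 0.3638  0.1881]]
side yellow [310.5227 265.7803] 132 [0.4447 0.0075]
side black [297.7888 293.7516] 161 [0.4549 0.0895]
side red [253.1979 246.7083] 96 [ 0.5959 -0.0085]
side white [238.5124 272.3554] 121 [0.6046 0.0731]
side blue [283.7019 258.0577] 104
side ctr [0.525  0.0404] yaw -0.10881484921305741 scale 0.9972199027922108
[[-0.4623  0.1854]
 [-0.2366  0.1465]
 [ 0.9677  0.1049]
 [-0.2688 -0.4368]]
knob [0.5019 0.0428 0.1519] box frame [-0.0233 -0.0001]
```

Scale and residuals fit to within 1 mm and the knob is at height 152 mm, box x −23, y 0, so the measurements are consistent. Next I shut the fingers and go down behind the knob.

```bash
cat >> h.py <<'E'
C=np.array([.525,.0407]);YAW=-.105
RB=np.array([[np.cos(YAW),-np.sin(YAW)],[np.sin(YAW),np.cos(YAW)]])
Q=[np.cos(np.pi/2+YAW/2),np.sin(np.pi/2+YAW/2),0,0]
def W(x,y,z): return [*(C+RB@[x,y]),z]      # box frame -> world
def B(): p=arm.read_tool_pos(); return np.r_[RB.T@(np.array(p[:2])-C),p[2]]
def F(): f=np.array(arm.read_ft_force()); return np.r_[RB.T@f[:2],f[2]]
def push(a,b,z,axis,fmax,step=.002,v=.04):
    """Line in the box frame in steps; stops when the opposing force passes fmax."""
    f0=F();a,b=np.array(a,float),np.array(b,float);n=int(np.ceil(np.linalg.norm(b-a)/step));log=[]
    for i in range(1,n+1):
        arm.line_to(W(*(a+(b-a)*i/n),z),velocity=v)
        f=F()-f0;log.append(f[axis].round(1))
        if abs(f[axis])>fmax: break
    print('stop',i,'/',n,'at',B().round(4),'t',arm.read_time(),log)
E
python3 - <<'E'
from h import *
arm.move_gripper(0.0)
arm.movep(W(-.060,0,.27),Q);print(arm.read_joint_positions(),arm.read_time())
arm.line_to(W(-.060,0,.200),velocity=.1);print(F(),B(),arm.read_time())
push((-.060,0),(-.040,0),.200,0,6)
cv2.imwrite('pics/side1.png',cv2.resize(snapshot('side')[180:360,180:420],None,fx=3,fy=3))
E
```

```text
[-0.17781024  0.38015571  0.03899201  1.97661439 -0.02123114  0.78465926
  1.34105293] 2.975
[-0.39818806  0.94833945  0.99401472] [-5.96288794e-02  1.62855798e-04  2.00362829e-01] 3.825
stop 10 / 10 at [-0.0398  0.      0.2   ] t 6.325 [np.float64(1.1), np.float64(0.5), np.float64(0.3), np.float64(0.1), np.float64(1.1), np.float64(1.0), np.float64(-0.5), np.float64(-1.5), np.float64(-1.8), np.float64(-0.6)]
```

View pics/side1.png

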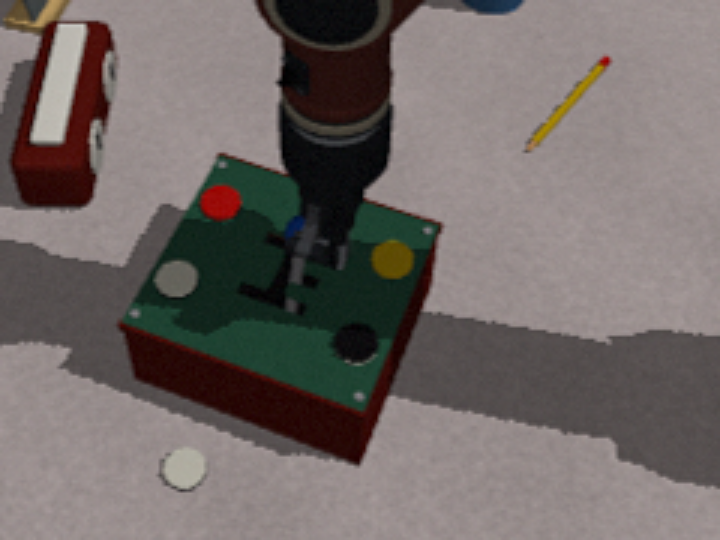

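The knob (about (297,225) in the crop) is right against the fingers and the force is around 1–2 N, so contact has been made. I keep pushing until the cross slot's far wall resists.

Run:
```python
from h import *
push((-.040,0),(-.016,0),.200,0,6,step=.002)
cv2.imwrite('pics/scene2.png',cv2.resize(snapshot('scene')[110:270,250:410],None,fx=3.5,fy=3.5))
```

```text
stop 11 / 12 at [-0.0202  0.      0.1997] t 9.125 [np.float64(-0.4), np.float64(-0.4), np.float64(-0.6), np.float64(-0.2), np.float64(0.2), np.float64(-0.2), np.float64(-0.5), np.float64(-1.0), np.float64(-0.3), np.float64(-2.6), np.float64(-6.6)]
```

View pics/scene2.png

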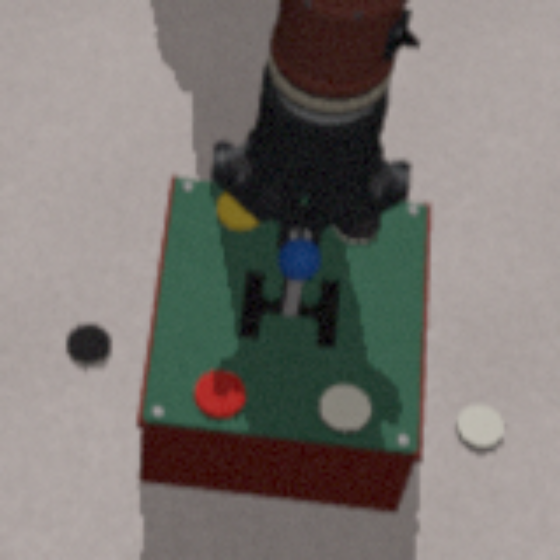

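The wall stopped it at 6.6 N: the lever stands in the cross slot, knob at (300,258) in the crop. I go round to its −y side and push it left.

Run:
```python
from h import *
for p in((-.036,0),(-.036,-.05),(.001,-.05)): arm.line_to(W(*p,.200),velocity=.1)
arm.line_to(W(.001,-.035,.200),velocity=.08)
push((.001,-.035),(.001,.024),.200,1,6,step=.003)
cv2.imwrite('pics/scene3.png',cv2.resize(snapshot('scene')[110:270,250:410],None,fx=3.5,fy=3.5))
```

```text
stop 20 / 20 at [0.001  0.0203 0.1998] t 16.0083 [np.float64(-0.0), np.float64(-0.8), np.float64(-0.3), np.float64(-1.0), np.float64(-1.0), np.float64(-1.1), np.float64(-0.5), np.float64(-0.5), np.float64(-1.0), np.float64(-1.4), np.float64(-0.8), np.float64(0.5), np.float64(-0.5), np.float64(-0.5), np.float64(0.0), np.float64(-1.1), np.float64(-1.7), np.float64(-0.8), np.float64(-5.0), np.float64(-9.0)]
```

View pics/scene3.png

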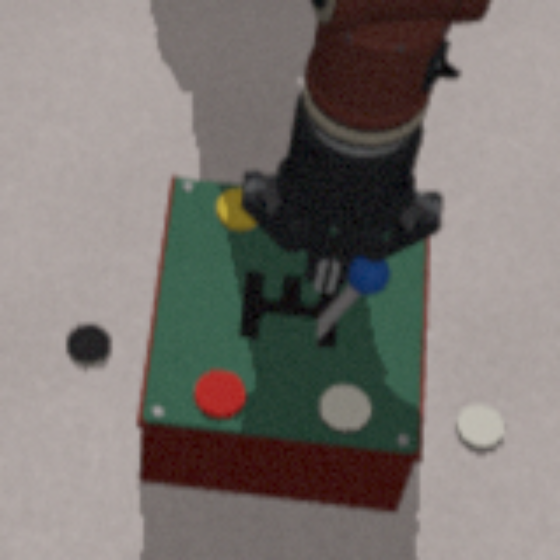

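The end of the cross slot resisted at 9 N. The lever is at the left end, knob at (368,275) in the crop. I go behind it and push +x into the white slot.

Run:
```python
from h import *
for p in((.001,.004),(-.042,.004),(-.042,.043)): arm.line_to(W(*p,.196),velocity=.1)
arm.line_to(W(-.030,.043,.196),velocity=.06)
push((-.030,.043),(.022,.043),.196,0,8,step=.0025)
arm.line_to(W(-.03,.043,.196),velocity=.1)
arm.line_to(W(-.05,.043,.30),velocity=.12)
n={}
ks=[]
ims={k:snapshot(k) for k in('scene','side')}
cv2.imwrite('pics/scene4.png',cv2.resize(ims['scene'][110:270,250:410],None,fx=3.5,fy=3.5))
cv2.imwrite('pics/side4.png',cv2.resize(ims['side'][200:360,180:360],None,fx=3.5,fy=3.5))
for k,p in(('scene',(360,205)),('side',(255,275))):
    c=camera_info(k);c['R']=np.array(c['R']);c['t']=np.array(c['t'])
    q,a=blob(ims[k],'blue',p,30);print(k,q,a);ks.append(ray(c,q))
K=tri(ks);b=RB.T@(K[:2]-C);print('knob',K,b,'to white',np.linalg.norm(b-[.076,.041]),arm.read_time())
```

```text
stop 19 / 21 at [0.0146 0.0431 0.1957] t 22.6333 [np.float64(-0.1), np.float64(-0.6), np.float64(-1.2), np.float64(-0.9), np.float64(-2.7), np.float64(-1.7), np.float64(-1.8), np.float64(-0.9), np.float64(-0.9), np.float64(-1.7), np.float64(-3.3), np.float64(-0.9), np.float64(-1.9), np.float64(-2.0), np.float64(-2.1), np.float64(-2.2), np.float64(-2.0), np.float64(-5.7), np.float64(-9.0)]
scene [353.325      201.48333333] 120
side [251.15463918 267.92783505] 97
knob [0.56683292 0.0812899  0.14086624] [0.03734841 0.04475074] to white 0.038833144619801335 24.3833
```

View pics/scene4.png

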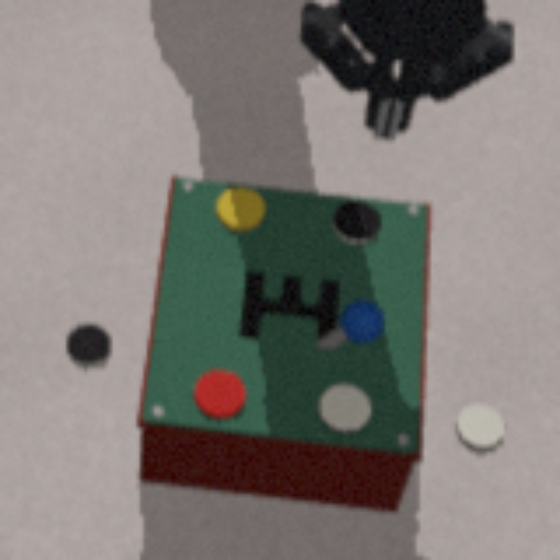

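The lever is home in the white slot: knob at (362,322) in the crop, measured 38.8 mm from the white disc. The hand is clear and the loose things are where they were.

```bash
python3 -c "
from station import ticket;print(ticket.finish_job())"
```

```text
the job is handed in; nothing more can be done
None
```

The lever is fully home in the white slot, with the knob measured 38.8 mm from the white disc. Wrist force on the pushes peaked at about 9 N, and the job was handed in at about 24 s with the hand clear.

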